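# Nest the brush pot that fits into the bench holder

### The job

Of the three wooden brush pots on the bench, only one nests inside the steel holder that is screwed to the bench. Find it (try them in turn if you cannot tell), and lower it upright into the holder until it rests on the holder's floor, and only then let go. The two pots that do not fit must be standing upright on the bench at the end.

Things in the scene. Friction and masses are not known exactly. Their poses are not given: they have to be found in the camera images.
- holder_floor (a point): Steel holder: a short open round steel cup on a 100 x 100 x 12 mm plywood base, fixed to the bench. This point is the centre of the cup's inner floor, 16 mm above the bench; z up. The bore is 62 mm across, and widens in its top 12 mm to 70 mm at the mouth; the rim is 62 mm above the bench (46 mm above this point) and 76 mm across outside. It may stand in any of four places among the pots.
- slim_pot: Round wooden pot, 48 mm in outer diameter. Open at the top, plain mid-brown wood, 110 mm tall, walls 5 mm thick, loose, standing on the bench. Origin at the centre of its underside, z up.
- wide_pot: Round wooden pot, 70 mm in outer diameter. Open at the top, plain mid-brown wood, 110 mm tall, walls 5 mm thick, loose, standing on the bench. Origin at the centre of its underside, z up.
- square_pot: Square wooden pot, 52 x 52 mm outside (74 mm corner to corner); its x and y axes are square to its sides. Open at the top, plain mid-brown wood, 110 mm tall, walls 5 mm thick, loose, standing on the bench. Origin at the centre of its underside, z up.
Things that resemble listed ones, but are neither listed nor needed, are in the scene too. Leave any red or yellow look-alike of the wide_pot alone.

How it is judged:
By the outcome, as a careful person would: the job done as asked, in the order asked, and still so for the second after the job is handed in, with the robot touching nothing.
It also fails if it takes over 64 s, if anything falls off the work surface, if the arm or the gripper's body presses on something with over 40 N, if the wrist force passes 120 N, or if a joint passes its speed limit or range.

### The arm

A 6-joint arm with a two-finger parallel gripper is mounted at the origin on the work surface. World frame = base frame: x ahead of the robot, y to its left, z up, the work surface at z = 0. Lengths are in mm, angles in rad, forces in N, time in s.
With the tool pointing down it reaches from about 325 to 900 mm from the base axis. Payload 6.1 kg.
Tool frame: the origin (TCP) lies on the centre line of the jaws, within the pads' length; the fingertips stand 22 mm ahead of it and the grasp point (between the pads) lies 3 mm ahead of it; z points along the fingers, y is the line along which they close (so a half turn about z gives the same grasp; the last joint's range is limited). The gripper opens to 85 mm and grips with 20 to 120 N. Pads are 22 mm wide; open, the fingers measure 114 mm over their backs; the gripper's body (76 mm by 85 mm) begins 54 mm behind the grasp point. The pads swing forward as they close: fully open they stand 13 mm farther back than shut.
Start: joints at [1.184, 0.22, 1.526, -0, 1.395, -0.126], TCP at [161.157, 603.858, 253.3] pointing down, gripper open.
Joint ranges: [-2.98, 2.98], [-0.91, 2.08], [0.09, 2.57], [-1.24, 4.39], [0.2, 2.65], [-2.68, 2.68]. Speed limits (rad/s): [2.57, 2.57, 3.01, 3.14, 3.14, 3.14].

### API

Orientations are given as a unit quaternion [w, x, y, z].
In Python, from plant import read_state, snapshot, camera_params, finish_job gives the robot as it stands. The module is installed in compiled form; this text tells all that it offers.
- The arm moves only by the tool apply_moves, never from a script. Its argument "plan" is a list of rows, each a list of 3 entries, a list of its own where there are three numbers: the shift along the tool's x, y, z in m, then the turn about the tool's z in rad, then the finger opening in m, from 0 to 0.0854. In form: [[[dx, dy, dz], turn, jaw], ...]. A call has 1 to 8 rows; each row shifts and turns the commanded pose from where the row before left it, along the tool's axes as they then stand; what a row does not reach is not made up. A row lasts 1/12 s, in which the tool goes at most 41.7 mm and 7.16 degrees, less where a joint would pass 70% of its speed; a pose out of reach is approached as far as the arm can. A call with a gripper value outside its range is refused whole. The fingers move at their own pace and stop on an object; "grip_force" is the grip in N (left out, the last holds). Time passes only in rows, so rows that do not move let the fingers close. It gives the time, the measured TCP pose, the force, the opening and the grip force at its end, in the units of the state.
- read_state(): the state, without advancing time (a new reading comes with each control period).
- snapshot(name): name is "side" or "top"; returns the picture (420x560x3 uint8, red, green, blue); there is no depth.
- camera_params(name): a dict with "fx", "fy", "cx", "cy" (pixels), "eye" and "attitude" of the camera in the world. Camera axes: x right, y up, looking along -z (the intrinsics and any distortion apply to the point x, -y, -z); pixel columns grow to the right and rows downward; lengths in mm; the calibration is good to about 2 mm. A picture is of the moment at which its call begins. camera_params takes no time and is no camera call.
- finish_job(): hands the job in; it is judged then, once.
The state is a dict: "time": time; "qpos": joint angles; "dq": joint speeds; "effort": joint torques, N m; "eef_pos": TCP position; "eef_rot": TCP orientation; "force": force on the tool from outside, world axes, zero at the start; "ft_torque": the same for the moment, N m; "finger_gap": finger opening in mm; "grip_force": force on a finger pad.
Only numpy, scipy, OpenCV 4.12 (cv2) and the standard library are available. Lean on these libraries where they do the work, as an engineer would, in place of code of your own. Each camera call takes 0.05 s, during which the arm holds its last target. There are 200 camera calls.

## Working session

There is one attempt and no reset: what is moved stays moved. The work goes in short steps, Python scripts to look and compute and a tool call to move; the robot and the scene stay as the last step left them, time stands still between calls to the robot, and variables do not carry over. Pictures are saved under pics/ and viewed, at most 10 in all, crops included, and the job is handed in when it is done.

Besides the shell and the picture viewer there is one more tool, called after "Request:" as a command line: name --argument value ..., lists and objects as JSON in quotes. apply_moves: Moves the arm, as the interface text tells. Its arguments: {"type":"object","properties":{"plan":{"type":"array"},"grip_force":{"type":"number"}},"required":["plan"]}

```bash
mkdir -p pics
python3 - <<'E'
from plant import *
import cv2,json
for n in("top","side"):
    cv2.imwrite(f"pics/{n}0.png",cv2.resize(snapshot(n)[:,:,::-1],(800,600),interpolation=cv2.INTER_CUBIC)); print(n,camera_params(n))
print(read_state())
E
```

```text
top {'fx': 441.88005156226933, 'fy': 441.88005156226933, 'cx': 279.14583234254235, 'cy': 215.2503842131182, 'eye': array([488.59847888,  -6.50967493, 994.1399374 ]), 'attitude': array([-0.70625815, -0.02239831,  0.02583217,  0.7071283 ])}
side {'fx': 538.1632754488421, 'fy': 538.1632754488421, 'cx': 277.10225045246614, 'cy': 213.0107750166737, 'eye': array([  19.45335237, -836.2043533 ,  969.78184827]), 'attitude': array([ 0.87756214,  0.38639127, -0.11726778, -0.25852416])}
{'time': 0.1, 'qpos': array([ 1.18391665e+00,  2.21170372e-01,  1.52751711e+00, -1.25799022e-05,
        1.39470921e+00, -1.26065333e-01]), 'dq': array([-0.00038541,  0.00013395, -0.00361572, -0.00112596,  0.00167475,
        0.00102452]), 'effort': array([ 1.07209344e-03, -4.98241925e+01, -3.90546834e+01, -2.49710292e-04,
        5.61258174e-03,  5.15905185e-06]), 'eef_pos': array([160.95621019, 603.38159639, 252.28349302]), 'eef_rot': array([-2.22825244e-04,  1.30036719e-01,  9.91508769e-01, -8.74082393e-04]), 'force': array([ 0.4291266 , -0.23521942, -0.16264285]), 'ft_torque': array([-0.01470707, -0.00512018,  0.04049565]), 'grip_force': 0.0, 'finger_gap': 85.36330353759973}
```

View pics/top0.png

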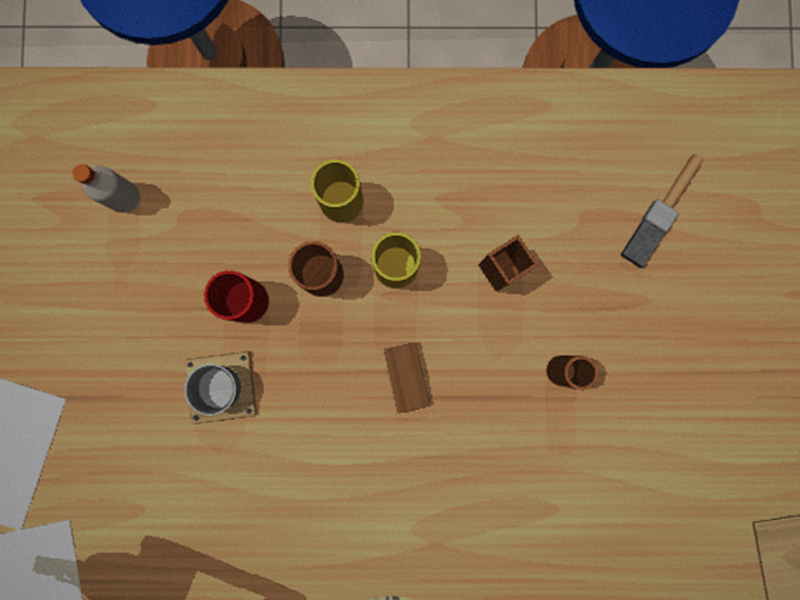

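View pics/side0.png

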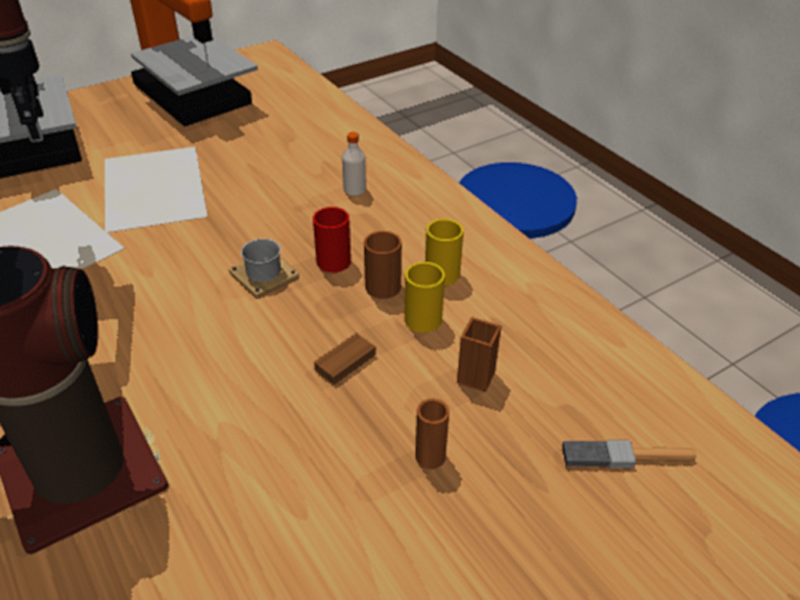

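The top view shows these candidates (800x600 pixels):
- The slim brown pot has its rim at (580,373).
- The wide brown pot is at (316,268).
- The square pot is at (507,262).
- The red (232,297) and yellow (336,188; 396,258) look-alikes stay put, and the wood block (408,377) is irrelevant.
- The holder is at (212,390).

By the sizes given, only the 48 mm pot fits the 62 mm bore: the wide pot is 70 mm and the square one 74 mm on the diagonal. I'll check it and the holder in a close crop.

```bash
cat > h.py <<'E'
import numpy as np
from scipy.spatial.transform import Rotation as R
from plant import *
def ray(n,u,v):
    p=camera_params(n);q=p["attitude"]
    d=R.from_quat(np.roll(q,-1)).apply([(u-p["cx"])/p["fx"],-(v-p["cy"])/p["fy"],-1]);return p["eye"],d
def at(n,u,v,z):
    e,d=ray(n,u,v);return np.round((e+d*(z-e[2])/d[2]),1)
def proj(n,X):
    p=camera_params(n);c=R.from_quat(np.roll(p["attitude"],-1)).inv().apply(np.array(X,float)-p["eye"])
    return np.stack([p["cx"]-p["fx"]*c[...,0]/c[...,2],p["cy"]+p["fy"]*c[...,1]/c[...,2]],-1)
E
python3 - <<'E'
from h import *
import cv2
t=snapshot("top")[:,:,::-1];s=snapshot("side")[:,:,::-1]
f=lambda im,u,v:cv2.resize(im[v:v+50,u:u+66],(396,300),interpolation=cv2.INTER_CUBIC)
cv2.imwrite("pics/crop.png",np.vstack([np.hstack([f(t,365,235),f(t,122,245)]),np.hstack([f(s,270,278),f(s,150,160)])]))
g=lambda a:(a+.5)/1.42857-.5
for k,a,b,z in[("slim",580,373,110),("hold",212,390,62),("wide",316,268,110),("sq",514,258,110),("red",232,297,110)]:print(k,at("top",g(a),g(b),z))
for k,a,b,z in[("slim",433,410,110),("hold",262,251,62)]:print(k,at("side",g(a),g(b),z))
E
```

```text
slim [ 457.4 -263.4  110. ]
hold [431.8 263.   62. ]
wide [605.2 106.  110. ]
sq [ 619.2 -173.4  110. ]
red [564.3 223.5 110. ]
slim [ 458.9 -266.5  110. ]
hold [433.8 258.6  62. ]
```

View pics/crop.png

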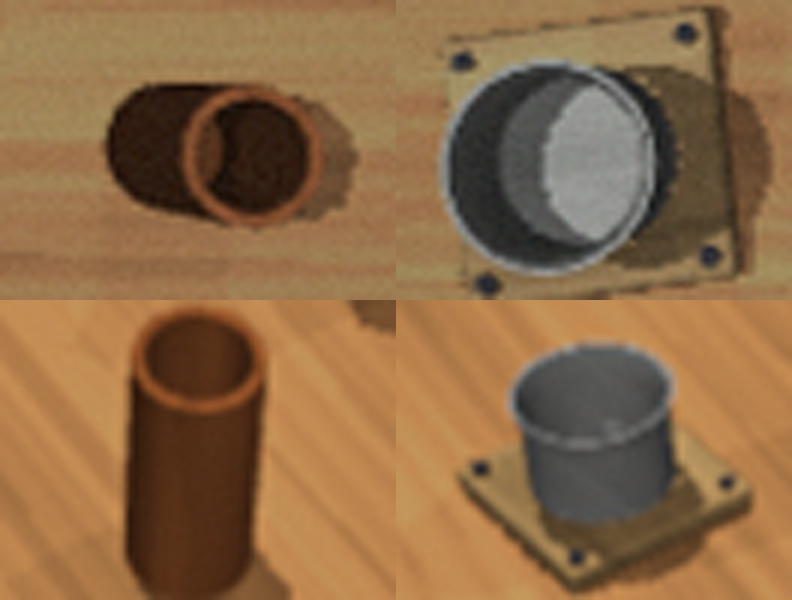

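The crop shows an upright, open slim pot (top-view rim centre (251,155), radius about 69 px, which is 23 mm) and an empty holder (rim centre (548,167), radius about 106 px, which is 37 mm). Both match the given sizes.

Run:
```python
from h import *
print(at("top",406.4,260.4,110),at("side",302.75,287.6,110)); print(at("top",146.9,272.4,62),at("side",182.25,175.4,62))
s=read_state();print(s["eef_pos"],R.from_quat(np.roll(s["eef_rot"],-1)).as_matrix().round(4))
m=R.from_quat(np.roll(s["eef_rot"],-1))
print(m.inv().apply(np.array([458,-265,200])-s["eef_pos"]))
```

```text
[ 458.5 -264.5  110. ] [ 457.4 -267.9  110. ]
[432.7 265.9  62. ] [431.8 260.6  62. ]
[161.03789848 603.55376374 252.62204316] [[-9.662e-01  2.579e-01 -5.000e-04]
 [ 2.579e-01  9.662e-01 -1.100e-03]
 [ 2.000e-04 -1.200e-03 -1.000e+00]]
[-510.89981756 -762.5394115    53.44372743]
```

Request:
apply_moves --plan '[[[-0.035, -0.022, 0], 0, 0.085], [[-0.035, -0.022, 0], 0, 0.085], [[-0.035, -0.022, 0], 0, 0.085], [[-0.035, -0.022, 0], 0, 0.085], [[-0.035, -0.022, 0], 0, 0.085], [[-0.035, -0.022, 0], 0, 0.085], [[-0.035, -0.022, 0], 0, 0.085], [[-0.035, -0.022, 0], 0, 0.085]]'

```text
time: 0.87
eef_pos: [387.2, 359.9, 253.3]
eef_rot: [0.0, 0.13, 0.992, 0.0]
force: [1.2, 0.1, -0.4]
finger_gap: 84.6
grip_force: 0.0
```

Request:
apply_moves --plan '[[[-0.0144, -0.0366, 0], 0, 0.085], [[-0.0144, -0.0366, 0], 0, 0.085], [[-0.0144, -0.0366, 0], 0, 0.085], [[-0.0144, -0.0366, 0], 0, 0.085], [[-0.0144, -0.0366, 0], 0, 0.085], [[-0.0144, -0.0366, 0], 0, 0.085], [[-0.0144, -0.0366, 0], 0, 0.085], [[-0.0144, -0.0366, 0], 0, 0.085]]'

```text
time: 1.53
eef_pos: [421.8, 47.3, 253.4]
eef_rot: [0.0, 0.13, 0.992, 0.0]
force: [1.1, -0.0, -0.6]
finger_gap: 85.1
grip_force: 0.0
```

Request:
apply_moves --plan '[[[-0.0144, -0.0366, 0], 0, 0.085], [[-0.0144, -0.0366, 0], 0, 0.085], [[-0.0144, -0.0366, 0], 0, 0.085], [[-0.0144, -0.0366, 0], 0, 0.085], [[-0.0144, -0.0366, 0], 0, 0.085], [[-0.0144, -0.0366, 0], 0, 0.085], [[-0.0144, -0.0366, 0], 0, 0.085], [[0, 0, 0], 0, 0.085]]'

```text
time: 2.2
eef_pos: [453.3, -230.6, 253.2]
eef_rot: [0.0, 0.133, 0.991, -0.001]
force: [-0.6, 0.9, -0.7]
finger_gap: 84.9
grip_force: 0.0
```

Request:
apply_moves --plan '[[[-0.0135, -0.033, 0], 0, 0.085], [[0, 0, 0.03], 0, 0.085], [[0, 0, 0.03], 0, 0.085], [[0, 0, 0.02], 0, 0.085], [[0, 0, 0], 0, 0.085], [[0, 0, 0], 0, 0.085]]' --grip_force 30

```text
time: 2.7
eef_pos: [457.2, -259.1, 172.3]
eef_rot: [-0.001, 0.13, 0.992, 0.001]
force: [0.2, 0.3, -0.1]
finger_gap: 85.4
grip_force: 0.0
```

Run:
```python
from h import *
import cv2
t=snapshot("top")[:,:,::-1];s=snapshot("side")[:,:,::-1]
f=lambda im,u,v:cv2.resize(im[v:v+100,u:u+100],(400,400),interpolation=cv2.INTER_CUBIC)
cv2.imwrite("pics/g1.png",np.hstack([f(t,350,210),f(s,250,240)]))
s=read_state();print(s["eef_pos"]);m=R.from_quat(np.roll(s["eef_rot"],-1));print(m.inv().apply(np.array([458,-266,88])-s["eef_pos"]))
```

```text
[ 458.84882336 -260.30953175  175.04766262]
[-0.45385172 -5.63573369 87.05417866]
```

View pics/g1.png

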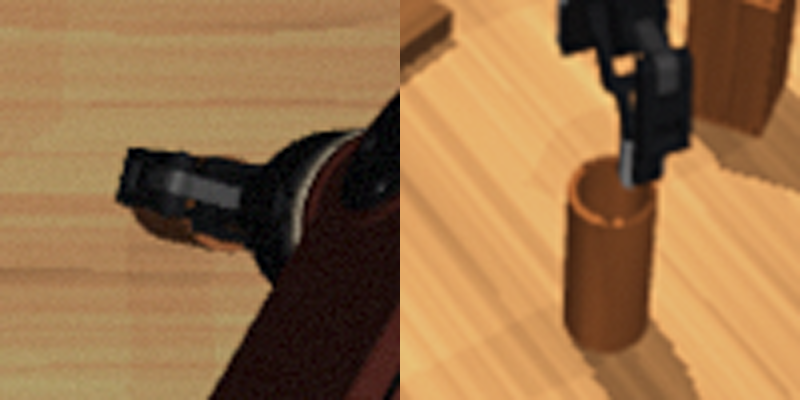

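Run:
```python
from h import *
c=np.array([458.8,-260.3,164]);y=np.array([.258,.966,0])
for n,o in(("side",(250,240)),("top",(350,210))):
  for k in(-43,-57,43,57):print(n,k,(proj(n,c+y*k)-o)*4+[400*(n=="side"),0])
```

```text
side -43 [638.95302072 172.61465504]
side -57 [649.18275219 193.93400006]
side 43 [580.09353063  49.94811384]
side 57 [571.11333103  31.23286464]
top -43 [339.46385491 228.51200243]
top -57 [368.52558683 236.23126675]
top 43 [161.21902089 181.16730217]
top 57 [132.24747116 173.4719917 ]
```

The picture shows the near fingertip at (640,185) in the side crop, where the projection predicts it. The pot's rim is centred between the fingers at (611,190), so I'm descending and gripping.

Request:
apply_moves --plan '[[[0, -0.0055, 0], 0, 0.085], [[0, 0, 0.03], 0, 0.085], [[0, 0, 0.03], 0, 0.085], [[0, 0, 0.025], 0, 0.085], [[0, 0, 0], 0, 0.085], [[0, 0, 0], 0, 0.085], [[0, 0, 0], 0, 0.085]]'

```text
time: 3.38
eef_pos: [457.8, -266.3, 90.6]
eef_rot: [0.001, 0.13, 0.992, -0.001]
force: [1.4, 0.7, 0.2]
finger_gap: 84.7
grip_force: 0.0
```

Request:
apply_moves --plan '[[[0, 0, 0], 0, 0.06], [[0, 0, 0], 0, 0.052], [[0, 0, 0], 0, 0.044], [[0, 0, 0], 0, 0.03], [[0, 0, 0], 0, 0.03], [[0, 0, 0], 0, 0.03], [[0, 0, 0], 0, 0.03], [[0, 0, 0], 0, 0.03]]' --grip_force 35

```text
time: 4.05
eef_pos: [457.6, -265.7, 90.0]
eef_rot: [0.001, 0.13, 0.992, -0.001]
force: [0.4, 2.0, 6.3]
finger_gap: 47.0
grip_force: 35.4
```

Request:
apply_moves --plan '[[[0, 0, -0.01], 0, 0.03], [[0, 0, -0.02], 0, 0.03], [[0, 0, -0.03], 0, 0.03], [[0, 0, -0.03], 0, 0.03], [[0, 0, -0.03], 0, 0.03], [[0, 0, -0.03], 0, 0.03], [[0, 0, -0.01], 0, 0.03], [[0, 0, 0], 0, 0.03]]'

```text
time: 4.72
eef_pos: [458.0, -266.3, 252.2]
eef_rot: [0.003, 0.13, 0.992, -0.002]
force: [-0.1, 0.5, -0.7]
finger_gap: 46.7
grip_force: 36.4
```

Request:
apply_moves --plan '[[[0.0107, 0.0336, 0], 0, 0.03], [[0.0107, 0.0336, 0], 0, 0.03], [[0.0107, 0.0336, 0], 0, 0.03], [[0.0107, 0.0336, 0], 0, 0.03], [[0.0107, 0.0336, 0], 0, 0.03], [[0.0107, 0.0336, 0], 0, 0.03], [[0.0107, 0.0336, 0], 0, 0.03], [[0.0107, 0.0336, 0], 0, 0.03]]'

```text
time: 5.38
eef_pos: [441.5, 18.3, 245.8]
eef_rot: [-0.002, 0.13, 0.991, 0.0]
force: [0.5, 0.6, -1.3]
finger_gap: 46.7
grip_force: 36.8
```

Request:
apply_moves --plan '[[[0.0107, 0.0336, 0], 0, 0.03], [[0.0107, 0.0336, 0], 0, 0.03], [[0.0107, 0.0336, 0], 0, 0.03], [[0.0107, 0.0336, 0], 0, 0.03], [[0.0107, 0.0336, 0], 0, 0.03], [[0.0107, 0.0336, 0], 0, 0.03], [[0.0107, 0.0336, 0], 0, 0.03], [[0, 0, 0], 0, 0.03]]'

```text
time: 6.05
eef_pos: [429.2, 267.8, 245.7]
eef_rot: [-0.002, 0.128, 0.992, 0.0]
force: [0.1, 0.1, -1.2]
finger_gap: 47.0
grip_force: 37.1
```

Request:
apply_moves --plan '[[[0, 0, 0.03], 0, 0.03], [[0, 0, 0.02], 0, 0.03], [[0, 0, 0.02], 0, 0.03], [[0, 0, 0], 0, 0.03], [[0, 0, 0], 0, 0.03], [[0, 0, 0], 0, 0.03]]'

```text
time: 6.55
eef_pos: [431.5, 262.9, 178.3]
eef_rot: [-0.0, 0.13, 0.991, -0.0]
force: [-0.3, 0.1, -1.0]
finger_gap: 46.8
grip_force: 37.1
```

Run:
```python
from h import *
import cv2
t=snapshot("top")[:,:,::-1];s=snapshot("side")[:,:,::-1]
f=lambda im,u,v:cv2.resize(im[v:v+100,u:u+80],(400,500),interpolation=cv2.INTER_CUBIC)
cv2.imwrite("pics/g2.png",np.hstack([f(t,110,220),f(s,145,115)]))
s=read_state();print(s["eef_pos"],s["finger_gap"]);m=R.from_quat(np.roll(s["eef_rot"],-1));print(m.inv().apply(np.array([432.3,263.5,106])-s["eef_pos"]),m.as_matrix()[:,2])
```

```text
[432.32748708 263.30067077 179.62494707] 46.94295793054248
[ 0.209839    0.08837243 73.62486996] [ 2.07030004e-03  8.11979438e-04 -9.99997527e-01]
```

View pics/g2.png

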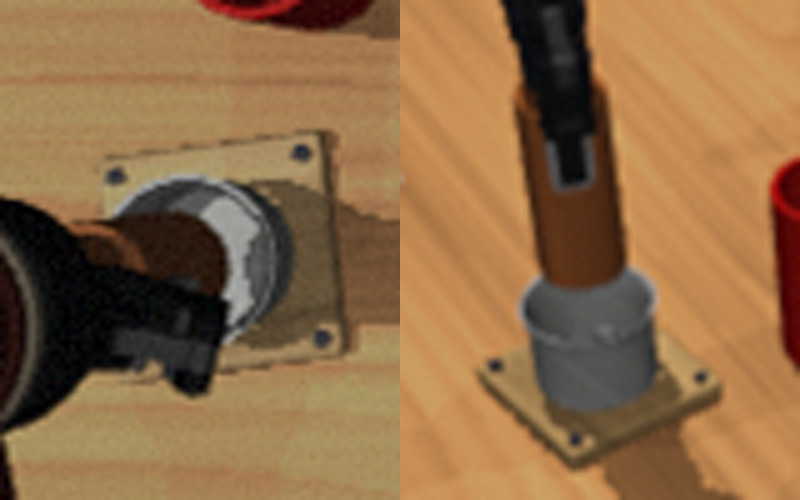

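The side crop shows the pot upright above the holder: its lower end is centred at about x=581 and the rim at x=589, which is within 2–3 mm once perspective is allowed for. The radial clearance is 7 mm, so I'll lower it.

Request:
apply_moves --plan '[[[0, 0, 0.015], 0, 0.03], [[0, 0, 0.015], 0, 0.03], [[0, 0, 0.01], 0, 0.03], [[0, 0, 0], 0, 0.03], [[0, 0, 0], 0, 0.03]]'

```text
time: 7.07
eef_pos: [431.4, 263.1, 138.5]
eef_rot: [-0.0, 0.13, 0.992, -0.0]
force: [0.9, 0.2, -0.8]
finger_gap: 47.1
grip_force: 37.1
```

Request:
apply_moves --plan '[[[0, 0, 0.01], 0, 0.03], [[0, 0, 0.01], 0, 0.03], [[0, 0, 0.006], 0, 0.03], [[0, 0, 0.004], 0, 0.03], [[0, 0, 0], 0, 0.03], [[0, 0, 0], 0, 0.03]]'

```text
time: 7.57
eef_pos: [431.2, 263.1, 107.9]
eef_rot: [-0.0, 0.13, 0.992, -0.0]
force: [0.6, -0.4, -0.5]
finger_gap: 47.0
grip_force: 37.1
```

Request:
apply_moves --plan '[[[0, 0, 0.001], 0, 0.03], [[0, 0, 0], 0, 0.03], [[0, 0, 0], 0, 0.03]]'

```text
time: 7.82
eef_pos: [431.7, 263.2, 107.6]
eef_rot: [0.0, 0.13, 0.992, 0.0]
force: [1.3, 0.7, -1.5]
finger_gap: 47.0
grip_force: 37.1
```

Request:
apply_moves --plan '[[[0, 0, 0.001], 0, 0.03], [[0, 0, 0], 0, 0.03], [[0, 0, 0], 0, 0.03]]'

```text
time: 8.07
eef_pos: [431.4, 263.1, 106.3]
eef_rot: [0.0, 0.13, 0.992, 0.0]
force: [1.3, -0.1, -1.4]
finger_gap: 46.8
grip_force: 37.1
```

Request:
apply_moves --plan '[[[0, 0, 0.001], 0, 0.03], [[0, 0, 0], 0, 0.03], [[0, 0, 0], 0, 0.03]]'

```text
time: 8.32
eef_pos: [431.8, 263.3, 106.0]
eef_rot: [0.0, 0.13, 0.992, 0.0]
force: [-1.8, -0.3, 4.2]
finger_gap: 46.7
grip_force: 37.5
```

Request:
apply_moves --plan '[[[0, 0, 0.001], 0, 0.03], [[0, 0, 0], 0, 0.03], [[0, 0, 0], 0, 0.03]]'

```text
time: 8.57
eef_pos: [432.0, 263.4, 105.8]
eef_rot: [0.001, 0.13, 0.992, 0.0]
force: [-4.3, -1.2, 10.8]
finger_gap: 47.1
grip_force: 37.4
```

Contact came at the expected height (TCP 106 = 90 + 16). The pot is on the holder's floor, so I'm letting go.

Request:
apply_moves --plan '[[[0, 0, 0], 0, 0.05], [[0, 0, 0], 0, 0.06], [[0, 0, 0], 0, 0.07], [[0, 0, 0], 0, 0.08], [[0, 0, 0], 0, 0.08], [[0, 0, 0], 0, 0.08]]'

```text
time: 9.07
eef_pos: [431.3, 263.1, 104.1]
eef_rot: [-0.0, 0.13, 0.992, -0.0]
force: [-0.0, 0.1, -0.6]
finger_gap: 79.8
grip_force: 0.0
```

Request:
apply_moves --plan '[[[0, 0, -0.015], 0, 0.08], [[0, 0, -0.025], 0, 0.08], [[0, 0, -0.035], 0, 0.08], [[0, 0, -0.035], 0, 0.08], [[0, 0, -0.035], 0, 0.08], [[0, 0.03, 0], 0, 0.08], [[0, 0.03, 0], 0, 0.08], [[0, 0.03, 0], 0, 0.08]]'

```text
time: 9.73
eef_pos: [455.5, 351.2, 250.8]
eef_rot: [0.001, 0.131, 0.991, 0.001]
force: [0.6, -0.9, -0.1]
finger_gap: 80.1
grip_force: 0.0
```

Request:
apply_moves --plan '[[[0, 0.03, 0], 0, 0.08], [[0, 0.03, 0], 0, 0.08], [[0, 0.03, 0], 0, 0.08], [[0, 0.03, 0], 0, 0.08], [[0, 0, 0], 0, 0.08], [[0, 0, 0], 0, 0.08], [[0, 0, 0], 0, 0.08]]'

```text
time: 10.32
eef_pos: [485.3, 465.6, 248.6]
eef_rot: [-0.0, 0.13, 0.992, -0.001]
force: [0.0, 0.7, -0.5]
finger_gap: 79.7
grip_force: 0.0
```

Run:
```python
from h import *
import cv2
t=snapshot("top")[:,:,::-1];s=snapshot("side")[:,:,::-1]
cv2.imwrite("pics/end.png",np.hstack([cv2.resize(t[140:320,100:420],(400,225)),cv2.resize(s[90:330,140:380],(400,400))[:225]]))
f=lambda im,u,v:cv2.resize(im[v:v+80,u:u+80],(400,400),interpolation=cv2.INTER_CUBIC)
cv2.imwrite("pics/end2.png",np.vstack([np.hstack([f(t,110,230),f(s,145,125)])[:350],cv2.imread("pics/end.png")]))
print(read_state()["eef_pos"]); 
for n,o,k in(("top",(110,230),0),("side",(145,125),400)):print(n,(proj(n,[432,263,126])-o)*5+[k,0])
```

```text
[485.52889304 465.06287526 249.38571422]
top [143.58219617 223.77645208]
side [570.93106673 153.85341539]
```

View pics/end2.png

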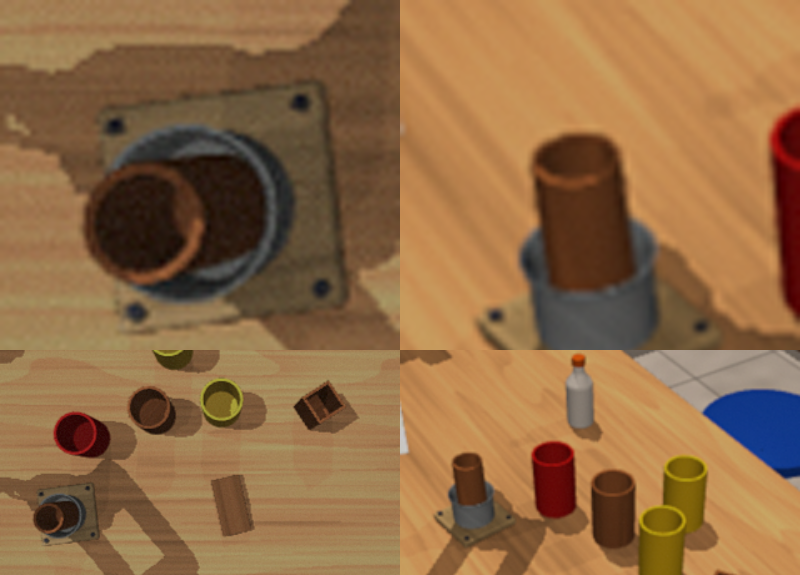

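The slim pot stands upright in the holder. Its rim is at (144,223) in the top crop, against a predicted (144,224) for a pot resting on the floor. The wide and square pots are standing untouched.

```bash
python3 -c "
from plant import *
print(finish_job())"
```

```text
the job is handed in; nothing more can be done
None
```

The slim pot, the only one that fits, stands upright on the holder's floor and was let go only after it touched down; the wide and square pots were never moved and stand upright on the bench, and the job is handed in.

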